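Seat a brake pad in the bench fixture and hold the cam clamp at full lift

TASK

Lay the longer brake pad flat and square in the fixture's pocket, friction side up, and let go of it; then swing the cam lever round until the handle points straight away from the pocket, the cam's highest lift, so that the jaw clamps the pad. The lever springs back if released, so finish while still holding it there with the fingers, and leave the other things on the bench where they are.

Things in the scene. Friction and masses are not known exactly. Their poses are not given: they have to be found in the camera images.
- pad_mid (a point): Centre of the longer of the two loose brake pads, 9 mm above its underside and 9 mm below its top. It lies friction side up on the bench. y runs along its length, z up; the same after a half turn. It can be gripped across its friction block, 40 mm wide in x.
- brake_pad: The same pad, about 0.35 kg, origin at the centre of its underside. Below, a steel plate 46 (x) x 100 (y) x 6 mm with an ear 20 (x) x 12 (y) x 6 mm amid each end: 124 mm over the ears. On it, the grey friction block 40 (x) x 84 (y) x 12 mm. 18 mm high in all.
- fixture: Steel clamping fixture fixed to the bench: grey base plate 130 (x) x 270 (y) x 20 mm with the pocket on top. The pocket has the pad's outline with 1.5 mm play each side (x) and 2 mm each end (y). Walls rise 8 mm above its floor, the upper 3 mm bevelled outward. Long sides open for the middle 40 mm (finger room), ends slotted 25 mm wide for the ears. Origin on the bench, 75 mm to -y of the pocket's centre.
- pocket (a point): Centre of the pocket's floor, 20 mm above the bench. y along the pocket's length and away from the cam, x across, z up. With the pad seated, pad_mid is 9 mm above this point; the jaw comes through the slot at the -y end and shoves the pad up to 2 mm towards +y as it clamps.
- cam_pivot (a point): The lever's upright pivot axis, 120 mm from pocket towards its -y, 45 mm above the bench. Same axes as pocket.
- knob (a point): Centre of the upright round black knob on the end of the cam lever, 95 mm from the pivot axis, 74 mm above the bench. The knob is 24 mm in diameter (20 at its foot), from 48 to 96 mm above the bench; the lever bar under it is 14 mm wide, its top 48 mm above the bench. The knob does not spin on the lever.
- cam_lever (a joint): Lever angle, rad, growing anticlockwise seen from above. 0: at rest on its stop, handle about square to the pocket's length, to its -x (10 deg towards -y). 1.40: highest lift, handle straight along the pocket's -y, jaw 10 mm forward; no detent. Beyond (limit 2.3) the lift falls. A spring always drives it back to 0 (1.3 N at the knob at 0, 3 N at 1.40).
- jaw: Spring-backed steel jaw, 20 mm wide, between cam and pocket, driven towards the pocket by the cam. At rest its face is about 5 mm short of a centred pad's ear; at the highest lift it presses the ear with about 12 N. Not to be handled. Origin at its back, on the base plate.
- small_pad: Bystander: a smaller brake pad of the same make-up, 80 mm long over the ears, 34 mm wide, 16 mm high, which does not fit the pocket. It and the longer pad swap places at random. Origin at the centre of its underside.
- spanner: Bystander: a steel spanner about 190 mm long lying flat beyond the fixture.
- grease_tin: Bystander: a white tin with black lid, 70 mm in diameter, 70 mm high; origin at the centre of its underside.
- spray_can: Bystander: a spray can 60 mm in diameter, 170 mm high; origin at the centre of its underside.
Things that resemble listed ones, but are neither listed nor needed, are in the scene too. Leave any brown look-alike of the brake_pad alone.

How it is judged:
On the way:
1. the pad is seated flat and square in the pocket and let go, with the lever still open (horizontal distance between pad_mid and pocket below 0.0045 m and z of pad_mid in the frame of pocket between 0.0065 and 0.0108 m and angle between the y axis of pad_mid and the y axis of pocket, either way round below 0.06 rad and angle between pad_mid's own z axis and vertical below 0.035 rad and contact force between the fingers and brake_pad below 0.1 N and value of joint cam_lever below 0.3 rad), for 0.2 s.
At the end, for the whole second after the job is handed in: Pad flat and square in the pocket (4.5 mm, 2 mm in height, 0.06 rad), not touched by the fingers; lever held still by the fingers (over 0.5 N) within 0.18 rad of its highest lift at 1.40 rad; jaw pressing the pad with over 4 N; bystanders within 30 mm of their places (horizontal distance between pad_mid and pocket below 0.0045 m and z of pad_mid in the frame of pocket between 0.0065 and 0.0108 m and angle between the y axis of pad_mid and the y axis of pocket, either way round below 0.06 rad and angle between pad_mid's own z axis and vertical below 0.035 rad and value of joint cam_lever between 1.22 and 1.58 rad and velocity of joint cam_lever between -0.1 and 0.1 rad/s and contact force between the fingers and cam_lever above 0.5 N and contact force between jaw and brake_pad above 4 N and contact force between the fingers and brake_pad below 0.1 N and distance of each of small_pad, spanner, grease_tin, spray_can from where it was at the start of the episode below 0.03 m); the arm keeps its last pose, push and grip.
It fails at once if the small brake pad is moved more than 30 mm (distance of small_pad from where it was at the start of the episode above 0.03 m).
It fails at once if the spanner is moved more than 30 mm (distance of spanner from where it was at the start of the episode above 0.03 m).
It fails at once if the grease tin is moved more than 30 mm (distance of grease_tin from where it was at the start of the episode above 0.03 m).
It fails at once if the spray can is moved more than 30 mm (distance of spray_can from where it was at the start of the episode above 0.03 m).
It also fails if it takes over 54 s, if anything falls off the work surface, if the arm or the gripper's body presses on something with over 40 N, if the wrist force passes 120 N, or if a joint passes its speed limit or range.

ROBOT

A 7-joint arm with a two-finger parallel gripper is mounted at the origin on the work surface. World frame = base frame: x ahead of the robot, y to its left, z up, the work surface at z = 0. Lengths are in m, angles in rad, forces in N, time in s.
With the tool pointing down it reaches from about 0.4 to 0.85 m from the base axis. Payload 4.5 kg.
Tool frame: the origin (TCP) lies midway between the tips of the shut fingers; the grasp point (between the pads) lies 19 mm behind it; z points along the fingers, x is the direction in which the jaws open and shut, and the axes are right-handed (so a half turn about z gives the same grasp; the last joint's range is limited). The gripper opens to 88 mm and grips with 3 to 60 N. Pads are 18 mm wide; open, the fingers measure 123 mm over their backs; the gripper's body (75 mm by 187 mm) begins 45 mm behind the grasp point.
Start: joints at [-1.114, 0.689, -0.195, 1.565, 0.157, 0.902, -0.215], TCP at [0.256, 0.57, 0.239] pointing down, gripper open.
Joint ranges: [-3.01, 3.01], [-0.46, 2.08], [-1.47, 1.51], [0.13, 2.56], [-1, 4.14], [0.04, 2.09], [-2.66, 2.66]. Speed limits (rad/s): [2.57, 2.57, 3.14, 3.14, 3.14, 3.14, 3.14].

INTERFACE

Orientations are given as a unit quaternion [x, y, z, w].
In Python, from plant import r gives the robot as it stands. The module is installed in compiled form; this text tells all that it offers.
- The arm moves only by the tool play_rows, never from a script. Its argument "increments" is a list of rows, each a list of 7 numbers: the opening, from 0 (shut) to 1 (fully open), then the shift along the tool's x, y, z in mm, then the turn, a rotation vector about the tool's x, y, z in rad. In form: [[hand, dx, dy, dz, wx, wy, wz], ...]. A call has exactly 8 rows; each row shifts and turns the pose as measured when the row begins, along the tool's axes as they then stand; what a row does not reach is not made up. A row lasts 1/8 s, in which the tool goes at most 62.5 mm and 10.7 degrees, less where a joint would pass 70% of its speed; a pose out of reach is approached as far as the arm can. A call is refused whole if a number of a shift passes 62.5 or a number of a turn 0.188, either way. A call with a gripper value outside its range is refused whole. The fingers move at their own pace and stop on an object; "grip_force" is the grip in N (left out, the last holds). Time passes only in rows, so rows that do not move let the fingers close, or fill a call up. It gives the time, the measured TCP pose, the force and the opening at its end, in the units of the state.
- r.get_state(): the state, without advancing time (a new reading comes with each control period).
- r.snapshot(name): name is "side" or "top"; returns the picture (480x640x3 uint8, red, green, blue); there is no depth.
- r.get_calibration(name): a dict with "fx", "fy", "cx", "cy" (pixels), "R" (3x3) and "t" (3): a world point X has camera coordinates R X + t. Camera axes: x right, y down, z forward; pixel columns grow to the right and rows downward; lengths in m; the calibration is good to about 2 mm. A picture is of the moment at which its call begins. get_calibration takes no time and is no camera call.
- r.finish_job(): hands the job in, once; it reports no verdict.
The state is a dict: "clock": time; "q": joint angles; "qd": joint speeds; "joint_torque": joint torques, N m; "tool_pos": TCP position; "eef_rot": TCP orientation; "contact_force": force on the tool from outside, world axes, zero at the start; "moment": the same for the moment, N m; "opening": opening from 0.0 (shut) to 1.0 (fully open).
Only numpy, scipy, OpenCV 4.12 (cv2) and the standard library are available. Lean on these libraries where they do the work, as an engineer would, in place of code of your own. Each camera call takes 0.05 s, during which the arm holds its last target.

## Working session

There is one attempt and no reset: what is moved stays moved. The work goes in short steps, Python scripts to look and compute and a tool call to move; the robot and the scene stay as the last step left them, time stands still between calls to the robot, and variables do not carry over. Pictures are saved under pics/ and viewed, and the job is handed in when it is done.

Besides the shell and the picture viewer there is one more tool, called after "Call:" as a command line: name --pt "numbers of a row" for each row, then --argument value for the rest. play_rows: Moves the arm, as the interface text tells. Its arguments: {"type":"object","properties":{"increments":{"type":"array"},"grip_force":{"type":"number"}},"required":["increments"]}

```bash
mkdir -p pics; python3 - <<'E'
from plant import r
import cv2,numpy as np
for n in("side","top"):
    im=r.snapshot(n); cv2.imwrite(f"pics/{n}0.png",im[:,:,::-1])
    c=r.get_calibration(n); print(n,{k:np.round(v,4).tolist() for k,v in c.items()})
s=r.get_state(); print({k:np.round(v,3).tolist() for k,v in s.items()})
E
```

```text
side {'fx': 464.9922, 'fy': 464.9922, 'cx': 317.7869, 'cy': 244.6076, 'R': [[0.9304, -0.3659, 0.0192], [-0.1865, -0.518, -0.8348], [0.3154, 0.7732, -0.5502]], 't': [-0.4792, 0.1837, 0.8609]}
top {'fx': 586.7389, 'fy': 586.7389, 'cx': 318.5321, 'cy': 239.0997, 'R': [[0.0107, -0.9999, 0.009], [-0.9933, -0.0117, -0.1154], [0.1155, -0.0077, -0.9933]], 't': [0.0157, 0.5283, 1.3087]}
{'clock': 0.1, 'q': [-1.114, 0.69, -0.194, 1.566, 0.157, 0.903, -0.215], 'qd': [0.001, -0.003, -0.001, -0.003, 0.001, -0.0, 0.001], 'joint_torque': [-0.003, -52.85, -1.271, -15.384, -0.053, 0.002, 0.0], 'tool_pos': [0.256, 0.569, 0.238], 'eef_rot': [0.84, 0.543, -0.001, 0.001], 'contact_force': [-0.954, 0.498, -0.564], 'moment': [-0.011, 0.026, -0.005], 'opening': 0.998}
```

View pics/top0.png

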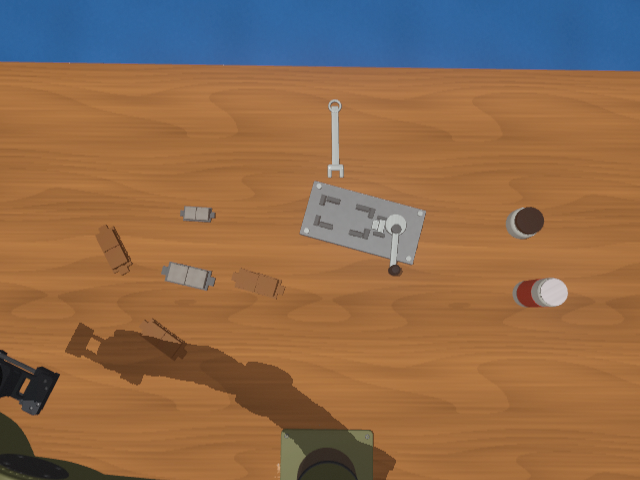

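View pics/side0.png

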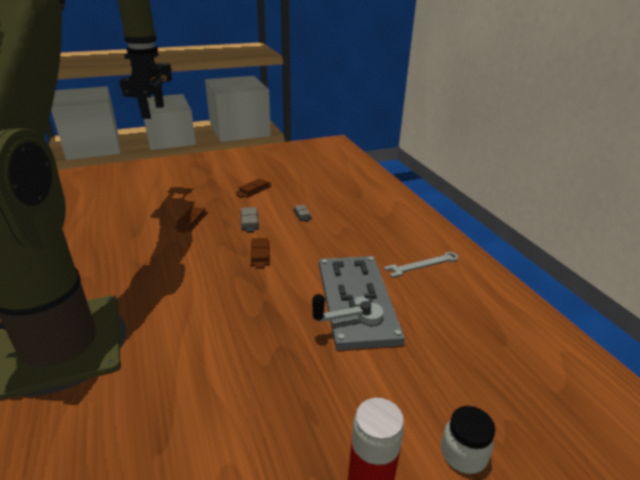

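The top view shows these candidates for the longer pad: grey pad (189,276), which is longer; grey pad (197,214), which is smaller; and brown look-alikes at (114,250), (259,283) and (165,337). By the description I choose the grey one at (189,276), and I'll check it in a crop and measure it.

```bash
cat > h.py <<'E'
import cv2,numpy as np
from plant import r
def ray(name,uv,z):
    c=r.get_calibration(name);R=np.array(c['R']);t=np.array(c['t'])
    d=R.T@np.array([(uv[0]-c['cx'])/c['fx'],(uv[1]-c['cy'])/c['fy'],1]);o=-R.T@t
    return o+d*(z-o[2])/d[2]
def proj(name,X):
    c=r.get_calibration(name);p=np.array(c['R'])@np.array(X)+np.array(c['t'])
    return np.array([p[0]/p[2]*c['fx']+c['cx'],p[1]/p[2]*c['fy']+c['cy']])
def grey(im):
    h=cv2.cvtColor(im,cv2.COLOR_RGB2HSV); return ((h[:,:,1]<60)&(h[:,:,2]>50)).astype(np.uint8)*255
E
python3 - <<'E'
from h import *
im=cv2.imread('pics/top0.png')[:,:,::-1].copy()
m=grey(im)
cs,_=cv2.findContours(m,cv2.RETR_EXTERNAL,cv2.CHAIN_APPROX_NONE)
for c in cs:
    if cv2.contourArea(c)<150: continue
    rc=cv2.minAreaRect(c);mm=cv2.moments(c)
    print(np.round(rc[0],1),np.round(rc[1],1),round(rc[2],1),'cen',round(mm['m10']/mm['m00'],1),round(mm['m01']/mm['m00'],1))
a=cv2.resize(im[195:305,145:245],(400,440),interpolation=cv2.INTER_CUBIC)
b=cv2.resize(im[175:285,295:435],None,fx=4,fy=4,interpolation=cv2.INTER_CUBIC)[:, :400+0] if 0 else cv2.resize(im[175:285,295:435],(390,306),interpolation=cv2.INTER_CUBIC)
o=np.zeros((440,795,3),np.uint8);o[:,:400]=a;o[:306,403:793]=b
cv2.imwrite('pics/crop0.png',o[:,:,::-1])
E
```

```text
[ 28.3 405.8] [21.6 13.7] 15.9 cen 29.8 405.8
[549. 292.] [28. 36.] 90.0 cen 549.3 292.0
[187.9 275.5] [53.4 19.2] 13.2 cen 187.8 275.6
[518.  224.8] [30.1 23.6] 68.2 cen 514.6 226.1
[197.  213.8] [34.  13.8] 3.6 cen 197.2 213.8
[361.7 225.6] [116.9  63. ] 15.3 cen 362.8 222.5
[335.5 138. ] [15. 78.] 0.0 cen 334.9 138.2
```

View pics/crop0.png

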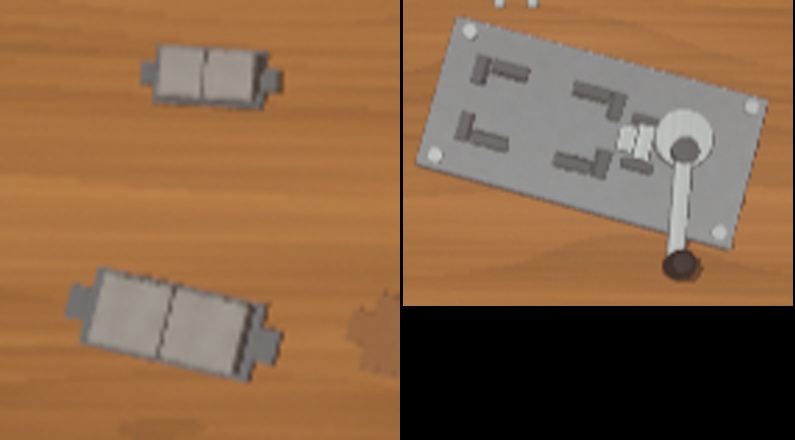

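The crop confirms that the grey pad at (188,276) is the longer one: 53 px against 34 px, grey, block side up. The pocket is centred near (342,217) and the lever's knob is near (395,270). Now I'll measure these precisely.

```bash
cat >> h.py <<'E'
def rect(name,mask,z,minA=100):
    cs,_=cv2.findContours(mask,cv2.RETR_EXTERNAL,cv2.CHAIN_APPROX_NONE)
    c=max(cs,key=cv2.contourArea)
    P=np.array([ray(name,p,z)[:2] for p in c[:,0,:].astype(float)],np.float32)*1000
    (cx,cy),(w,h),a=cv2.minAreaRect(P)
    if w<h: w,h,a=h,w,a+90
    ys,xs=np.nonzero(cv2.drawContours(np.zeros_like(mask),[c],-1,255,-1))
    g=ray(name,(xs.mean(),ys.mean()),z)[:2]*1000
    Q=np.array([ray(name,p,z)[:2] for p in np.c_[xs,ys].astype(float)])*1000
    e,v=np.linalg.eigh(np.cov(Q.T)); v=v[:,1]
    return dict(box=(round(cx,1),round(cy,1),round(w,1),round(h,1),round(((a+90)%180)-90,2)),cen=np.round(g,1),pca=round(np.degrees(np.arctan2(v[1],v[0])),2)%180)
E
python3 - <<'E'
from h import *
c=r.get_calibration('top');print('cam',-np.array(c['R']).T@np.array(c['t']))
c=r.get_calibration('side');print('cam',-np.array(c['R']).T@np.array(c['t']))
im=cv2.imread('pics/top0.png')[:,:,::-1].copy()
hsv=cv2.cvtColor(im,cv2.COLOR_RGB2HSV)
print(hsv[275,170:208,2])
g=grey(im);w=g.copy();w[:,:150]=0;w[:,230:]=0;w[:245]=0
print('pad outline z6',rect('top',w,.006))
# block: brighter
for th in (135,145,155):
    b=w.copy();b[hsv[:,:,2]<th]=0;b=cv2.morphologyEx(b,cv2.MORPH_CLOSE,np.ones((3,3)));print('block',th,rect('top',b,.018))
w=g.copy();w[:,:290]=0;w[:,440:]=0;w[:178]=0
print('fix',rect('top',w,.02))
# bolts
b=w.copy();b[hsv[:,:,2]<200]=0
n,l,s,ce=cv2.connectedComponentsWithStats(b)
for i in range(1,n): print(s[i],np.round(ce[i],1),np.round(ray('top',ce[i],.022)*1000,1))
E
```

```text
cam [0.37348651 0.0319869  1.36073634]
cam [ 0.20856025 -0.74580584  0.63627786]
[158 157 155 154 155 156 157 159 159 159 158 158 154 153 151 150 108 158
 158 158 158 157 156 155 156 156 158 157 157 159 160 160 160 159 157 150
  91  77]
pad outline z6 {'box': (443.1, 321.5, 123.4, 44.1, 77.48), 'cen': array([442.9, 321.6]), 'pca': np.float64(77.42)}
block 135 {'box': (442.5, 322.3, 83.4, 41.1, 78.15), 'cen': array([442.7, 322.2]), 'pca': np.float64(77.32)}
block 145 {'box': (442.7, 322.5, 82.7, 38.4, 77.72), 'cen': array([442.4, 322.3]), 'pca': np.float64(77.73)}Traceback (most recent call last):
  File "<stdin>", line 11, in <module>
  File "h.py", line 20, in rect
    Q=np.array([ray(name,p,z)[:2] for p in np.c_[xs,ys].astype(float)])*1000
                ~~~^^^^^^^^^^
  File "h.py", line 4, in ray
    c=r.get_calibration(name);R=np.array(c['R']);t=np.array(c['t'])
ValueError: time passes only in moves, steps and waits
```

```bash
python3 - <<'E'
s=open('h.py').read()
s=s.replace("def ray(","_C={}\ndef cal(n):\n    if n not in _C:_C[n]=r.get_calibration(n)\n    return _C[n]\ndef ray(").replace("c=r.get_calibration(name)","c=cal(name)")
open('h.py','w').write(s)
E
python3 - <<'E'
from h import *
im=cv2.imread('pics/top0.png')[:,:,::-1].copy()
hsv=cv2.cvtColor(im,cv2.COLOR_RGB2HSV)
g=grey(im)
w=g.copy();w[:,:290]=0;w[:,440:]=0;w[:178]=0
print('fix',rect('top',w,.02))
w2=w.copy(); w2[hsv[:,:,2]>185]=0
b=w.copy();b[hsv[:,:,2]<195]=0
n,l,s,ce=cv2.connectedComponentsWithStats(b)
for i in range(1,n): print(s[i],np.round(ce[i],1),np.round(ray('top',ce[i],.022)*1000,1))
d=((hsv[:,:,2]<75)|(hsv[:,:,2]<110)&(hsv[:,:,1]<60)).astype(np.uint8)*255
d[:,:310]=0;d[:,376:]=0;d[:190]=0;d[245:]=0
n,l,s,ce=cv2.connectedComponentsWithStats(d)
for i in range(1,n):
  if s[i][4]>8: print('wall',s[i],np.round(ray('top',ce[i],.026)*1000,1))
E
```

```text
fix {'box': (562.4, -77.5, 269.2, 146.8, 75.2), 'cen': array([569. , -80.3]), 'pca': np.float64(74.92)}
[376 221   1   1   1] [376. 221.] [ 572.7 -110.6   22. ]
[380 221   1   2   2] [380.  221.5] [ 571.7 -119.8   22. ]
[373 222   1   1   1] [373. 222.] [ 570.3 -103.7   22. ]
[378 222   1   1   1] [378. 222.] [ 570.5 -115.2   22. ]
[379 225   1   2   2] [379.  225.5] [ 562.3 -117.5   22. ]
[372 226   1   2   2] [372.  226.5] [ 559.8 -101.4   22. ]
[377 226   1   1   1] [377. 226.] [ 561.1 -112.9   22. ]
[383 227   1   1   1] [383. 227.] [ 559.  -126.7   22. ]
[305 229   4   3  10] [306.2 230. ] [549.9  50.2  22. ]
[378 229   2   2   4] [378.5 229.5] [ 553.  -116.3   22. ]
[382 231   1   1   1] [382. 231.] [ 549.6 -124.4   22. ]
[393 236   1   3   3] [393. 237.] [ 536.  -149.7   22. ]
wall [319 195  22  11  99] [619.4  -2.8  26. ]
wall [356 205  19  13 115] [597.2 -87.6  26. ]
wall [314 216  19  13  60] [565.1  11.6  26. ]
wall [349 229  21  10 113] [543.2 -74.5  26. ]
wall [373 232   3   4  10] [ 543.8 -105.8   26. ]
```

```bash
python3 - <<'E'
from h import *
im=cv2.imread('pics/top0.png')[:,:,::-1].copy()
g=grey(im)
w=g.copy();w[:,:290]=0;w[:,440:]=0;w[:178]=0
cs,_=cv2.findContours(w,cv2.RETR_EXTERNAL,cv2.CHAIN_APPROX_NONE)
c=max(cs,key=cv2.contourArea)
f=cv2.drawContours(np.zeros_like(w),[c],-1,255,-1)
f=cv2.morphologyEx(f,cv2.MORPH_OPEN,cv2.getStructuringElement(cv2.MORPH_ELLIPSE,(13,13)))
print(rect('top',f,.02)); R=rect('top',f,.02)
a=np.radians(R['pca']);u=np.array([np.cos(a),np.sin(a)]);v=np.array([u[1],-u[0]])
cs,_=cv2.findContours(f,cv2.RETR_EXTERNAL,cv2.CHAIN_APPROX_NONE);c=max(cs,key=cv2.contourArea)
P=np.array([ray('top',p,.02)[:2] for p in c[:,0].astype(float)])*1000-R['cen']
s,t=P@u,P@v
for nm,sel,sg in (('+x',(t>50)&(abs(s)<115),0),('-x',(t<-50)&(abs(s)<115),0),('+y',(s>120)&(abs(t)<50),1),('-y',(s<-120)&(abs(t)<50),1)):
    q=np.polyfit(s[sel],t[sel],1) if sg==0 else np.polyfit(t[sel],s[sel],1)
    print(nm,np.round(q,3),sel.sum())
print(u,v)
# knob
hsv=cv2.cvtColor(im,cv2.COLOR_RGB2HSV)
d=((hsv[:,:,2]<60)).astype(np.uint8)*255
d[:,:380]=0;d[:,410:]=0;d[:258]=0;d[282:]=0
ys,xs=np.nonzero(d);print('knob px',xs.mean(),ys.mean(),len(xs),xs.min(),xs.max(),ys.min(),ys.max(),ray('top',(xs.mean(),ys.mean()),.09)*1000)
E
```

```text
{'box': (569.1, -79.3, 269.1, 132.9, 75.03), 'cen': array([569.3, -80.1]), 'pca': np.float64(75.29)}
+x [-2.0000e-03  6.4249e+01] 95
-x [ 5.0000e-03 -6.3364e+01] 97
+y [-1.00000e-03  1.34227e+02] 41
-y [-4.00000e-03 -1.32742e+02] 42
[0.25392676 0.96722345] [ 0.96722345 -0.25392676]<stdin>:22: RuntimeWarning: Mean of empty slice.
  ret = ret.dtype.type(ret / rcount)
Traceback (most recent call last):
ValueError: zero-size array to reduction operation minimum which has no identity
```

```bash
python3 - <<'E'
from h import *
im=cv2.imread('pics/top0.png')[:,:,::-1].copy()
up=cv2.resize(im[178:282,296:432],None,fx=5.8,fy=5.5,interpolation=cv2.INTER_CUBIC)
cv2.imwrite('pics/fix0.png',up[:,:,::-1])
big=cv2.resize(im,None,fx=4,fy=4,interpolation=cv2.INTER_CUBIC)
hsv=cv2.cvtColor(big,cv2.COLOR_RGB2HSV);V=hsv[:,:,2].astype(int);S=hsv[:,:,1]
a=np.radians(75.17);u=np.array([np.cos(a),np.sin(a)]);v=np.array([u[1],-u[0]]);C=np.array([569.9,-79.5])
d=((V<112)).astype(np.uint8)*255
d[:,:1240]=0;d[:,376*4:]=0;d[:190*4]=0;d[245*4:]=0
n,l,s,ce=cv2.connectedComponentsWithStats(d)
for i in range(1,n):
  if s[i][4]<300: continue
  ys,xs=np.nonzero(l==i)
  P=np.array([ray('top',((x+.5)/4-.5,(y+.5)/4-.5),.027)[:2]*1000 for x,y in zip(xs,ys)])-C
  S_,T=P@u,P@v
  print(s[i][4],'s',np.round(np.percentile(S_,[1,50,99]),1),'t',np.round(np.percentile(T,[1,50,99]),1))
E
```

```text
1869 s [ 64.   89.9 107.5] t [13.5 28.5 36. ]
1882 s [-18.9  -3.   23.9] t [13.9 29.  36.2]
1589 s [ 64.9  90.1 107.3] t [-36.1 -28.6 -13.7]
1938 s [-19.6  -3.1  23.4] t [-36.1 -28.4 -14. ]
```

View pics/fix0.png

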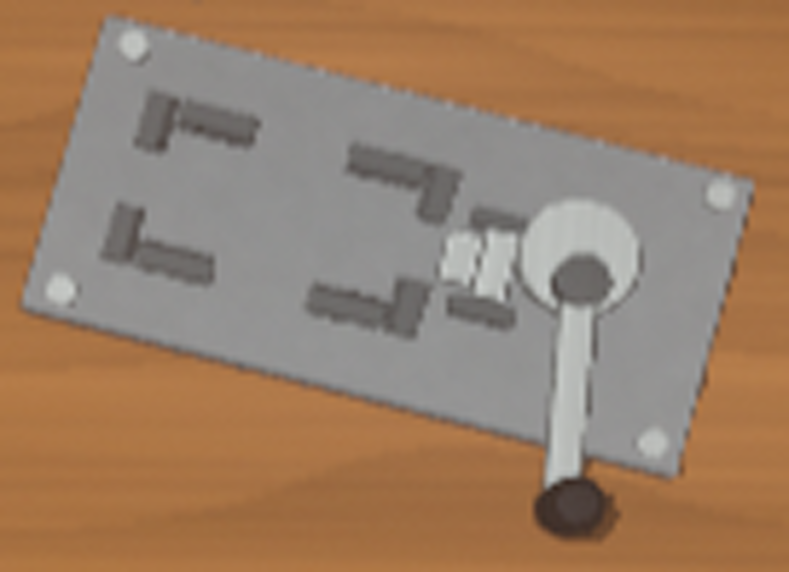

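The pocket is cleanly measured at (581.2, -37.0) mm with its length axis at 75.2°. The pad is at (442.8, 321.9) mm, with its axis at 77.5°. Next is a planner helper.

```bash
cat >> h.py <<'E'
from scipy.spatial.transform import Rotation as Ro
def tgt(yaw):
    y=np.radians(yaw);x=np.array([np.cos(y),np.sin(y),0]);z=np.array([0,0,-1.]);return Ro.from_matrix(np.c_[x,np.cross(z,x),z])
def plan(pos,yaw,n=8,hand=1,start=None):
    """rows from the present (or given) pose to pos mm/yaw deg, evenly over n rows"""
    if start is None:
        s=r.get_state();p=np.array(s['tool_pos'])*1000;q=Ro.from_quat(s['eef_rot'])
    else: p=np.array(start[0],float);q=tgt(start[1])
    rows=[]
    for k in range(n,0,-1):
        d=q.inv().apply((np.array(pos)-p)/k);w=(q.inv()*tgt(yaw)).as_rotvec()/k
        d=np.round(d,1);w=np.round(w,3)
        rows.append([hand,*d.tolist(),*w.tolist()]);p=p+q.apply(d);q=q*Ro.from_rotvec(w)
    print('\n'.join(map(str,rows)));print('end',np.round(p,1))
def st():
    s=r.get_state();q=Ro.from_quat(s['eef_rot']);X=q.as_matrix()
    print(round(s['clock'],2),np.round(np.array(s['tool_pos'])*1000,1),'yaw',round(np.degrees(np.arctan2(X[1,0],X[0,0])),2),'tilt',np.round(X[:2,2],3),'F',np.round(s['contact_force'],1),'M',np.round(s['moment'],2),'open',round(s['opening'],3),'q',np.round(s['q'],2))
E
python3 - <<'E'
from h import *
st();plan([443,322,100],-12.5)
im=cv2.imread('pics/top0.png');
for n in('top',):
  for X in([.5812,-.037,.02],[.5505,-.153,.05],[.4558,-.145,.096],[.5262,-.2448,.096]): print(n,np.round(proj(n,X),1),np.round(proj('side',X),1))
E
```

```text
0.1 [256.3 569.4 238. ] yaw 65.78 tilt [-0.001 -0.002] F [-1.   0.5 -0.6] M [-0.01  0.03 -0.  ] open 0.998 q [-1.11  0.69 -0.19  1.57  0.16  0.9  -0.22]
[1, -18.6, 34.0, 17.3, 0.0, 0.0, 0.171]
[1, -12.5, 36.6, 17.3, 0.0, 0.0, 0.171]
[1, -6.1, 38.2, 17.3, 0.0, 0.0, 0.171]
[1, 0.5, 38.7, 17.3, 0.0, 0.0, 0.171]
[1, 7.0, 38.1, 17.3, 0.0, 0.0, 0.171]
[1, 13.4, 36.4, 17.3, 0.001, 0.0, 0.17]
[1, 19.4, 33.6, 17.2, 0.0, 0.0, 0.171]
[1, 24.8, 29.7, 17.2, 0.001, 0.001, 0.17]
end [443. 322. 100.]
top [344.1 217.1] [352.7 280.6]
top [396.1 229.2] [364.9 306.6]
top [395.6 269.8] [317.7 296.5]
top [441.3 237.9] [378.1 323. ]
```

Call:
play_rows --pt "1 -18.6 34 17.3 0 0 0.171" --pt "1 -12.5 36.6 17.3 0 0 0.171" --pt "1 -6.1 38.2 17.3 0 0 0.171" --pt "1 0.5 38.7 17.3 0 0 0.171" --pt "1 7 38.1 17.3 0 0 0.171" --pt "1 13.4 36.4 17.3 0 0 0.17" --pt "1 19.4 33.6 17.2 0 0 0.171" --pt "1 24.8 29.7 17.2 0 0 0.17"

```text
clock: 1.1
tool_pos: [0.4402, 0.3161, 0.094]
eef_rot: [0.992, -0.127, -0.002, -0.001]
contact_force: [0.6, 0.6, -0.2]
opening: 0.999
```

```bash
python3 - <<'E'
from h import *
for n in('top','side'):
    cv2.imwrite(f'pics/{n}1.png',r.snapshot(n)[:,:,::-1])
st();plan([443,322,50],-12.5)
E
```

```text
1.2 [441.9 311.   93.1] yaw -14.84 tilt [-0.003 -0.004] F [-1.1 -1.2  0.4] M [-0.08  0.07  0.01] open 0.997 q [-0.76  0.81  0.11  1.94 -0.19  0.4  -0.77]
[1, -0.2, -1.4, 5.4, 0.001, 0.0, -0.005]
[1, -0.2, -1.4, 5.4, 0.001, 0.0, -0.005]
[1, -0.2, -1.4, 5.4, 0.0, 0.0, -0.005]
[1, -0.2, -1.4, 5.4, 0.001, 0.0, -0.005]
[1, -0.2, -1.4, 5.4, 0.0, 0.001, -0.005]
[1, -0.2, -1.4, 5.4, 0.001, 0.0, -0.005]
[1, -0.2, -1.3, 5.3, 0.0, 0.001, -0.005]
[1, -0.1, -1.3, 5.4, 0.001, 0.0, -0.006]
end [443.  321.9  50. ]
```

View pics/top1.png

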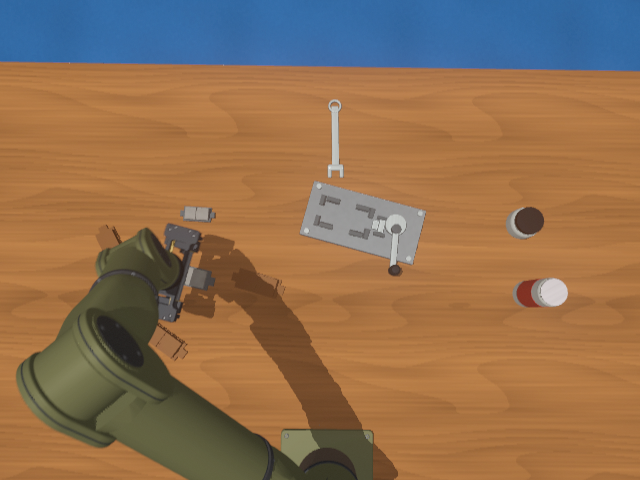

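View pics/side1.png

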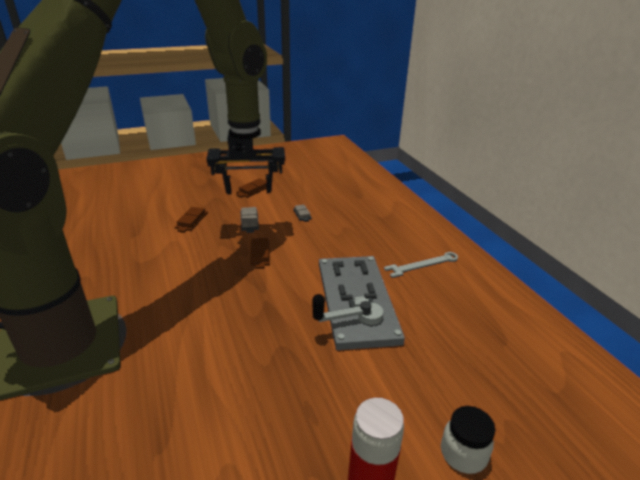

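The gripper is above the pad at top (190,275), and its fingers straddle it in the side view at (249,190) over the pad at (249,218). The bystanders are untouched.

Call:
play_rows --pt "1 -0.2 -1.4 5.4 0 0 -0.005" --pt "1 -0.2 -1.4 5.4 0 0 -0.005" --pt "1 -0.2 -1.4 5.4 0 0 -0.005" --pt "1 -0.2 -1.4 5.4 0 0 -0.005" --pt "1 -0.2 -1.4 5.4 0 0 -0.005" --pt "1 -0.2 -1.4 5.4 0 0 -0.005" --pt "1 -0.2 -1.3 5.3 0 0 -0.005" --pt "1 0 0 0 0.004 0.002 0"

```text
clock: 2.2
tool_pos: [0.4405, 0.3257, 0.0528]
eef_rot: [0.994, -0.106, -0.001, -0.001]
contact_force: [-0.4, 0.7, 0.8]
opening: 0.998
```

```bash
python3 - <<'E'
from h import *
st();plan([442.8,321.9,9],-12.5,5)
E
```

```text
2.2 [440.5 325.7  52.8] yaw -12.19 tilt [-0.002  0.003] F [-0.4  0.7  0.8] M [-0.04  0.05  0.  ] open 0.998 q [-0.76  0.89  0.07  1.93 -0.19  0.33 -0.75]
[1, 0.6, 0.7, 8.8, -0.0, 0.0, 0.001]
[1, 0.6, 0.7, 8.7, -0.001, 0.001, 0.001]
[1, 0.7, 0.6, 8.8, -0.0, 0.0, 0.001]
[1, 0.6, 0.7, 8.7, -0.001, 0.001, 0.001]
[1, 0.7, 0.6, 8.8, -0.0, 0.0, 0.001]
end [442.8 321.9   9. ]
```

Call:
play_rows --pt "1 0.6 0.7 8.5 0 0 0" --pt "1 0.6 0.7 8.5 0 0 0" --pt "1 0.6 0.7 8.5 0 0 0" --pt "1 0.6 0.7 8 0 0 0" --pt "1 0.6 0.6 6 0 0 0" --pt "1 0 0 2 0 0 0" --pt "1 0 0 0 0 0 0" --pt "1 0 0 0 0 0 0"

```text
clock: 3.2
tool_pos: [0.443, 0.3211, 0.0083]
eef_rot: [0.994, -0.107, -0.001, -0.001]
contact_force: [0.8, 1.1, 0.4]
opening: 1.001
```

```bash
python3 - <<'E'
from h import *
st();st();plan([442.8,321.9,9],-12.5,3)
E
```

```text
3.2 [443.  321.1   8.3] yaw -12.24 tilt [-0.002  0.003] F [0.8 1.1 0.4] M [-0.05  0.08 -0.02] open 1.001 q [-0.74  0.96  0.05  1.94 -0.19  0.24 -0.74]
3.2 [443.  321.1   8.3] yaw -12.24 tilt [-0.002  0.003] F [0.8 1.1 0.4] M [-0.05  0.08 -0.02] open 1.001 q [-0.74  0.96  0.05  1.94 -0.19  0.24 -0.74]
[1, -0.1, -0.2, -0.2, -0.001, 0.001, 0.001]
[1, -0.1, -0.2, -0.3, -0.001, 0.001, 0.002]
[1, -0.2, -0.3, -0.2, -0.0, 0.0, 0.001]
end [442.8 321.9   9. ]
```

Well placed. I'll close with a firm grip, which takes a second.

Call:
play_rows --pt "0.6 0 0 0 0 0 0" --pt "0.4 0 0 0 0 0 0" --pt "0.3 0 0 0 0 0 0" --pt "0.3 0 0 0 0 0 0" --pt "0.3 0 0 0 0 0 0" --pt "0.3 0 0 0 0 0 0" --pt "0.3 0 0 0 0 0 0" --pt "0.3 0 0 0 0 0 0" --grip_force 30

```text
clock: 4.2
tool_pos: [0.4431, 0.3215, 0.0089]
eef_rot: [0.994, -0.107, -0.001, -0.002]
contact_force: [0.3, 0.2, -0.4]
opening: 0.451
```

```bash
python3 - <<'E'
from h import *
for n in('top','side'):
    cv2.imwrite(f'pics/{n}2.png',r.snapshot(n)[:,:,::-1])
st()
a=cv2.imread('pics/side2.png')[150:290,180:330];b=cv2.imread('pics/top2.png')[200:340,120:270]
cv2.imwrite('pics/crop2.png',np.hstack([cv2.resize(a,(397,370)),cv2.resize(b,(397,370))]))
E
```

```text
4.3 [443.1 321.5   8.9] yaw -12.23 tilt [-0.001  0.003] F [0.5 0.7 0. ] M [-0.11  0.11  0.02] open 0.452 q [-0.74  0.96  0.05  1.94 -0.19  0.24 -0.74]
```

View pics/crop2.png

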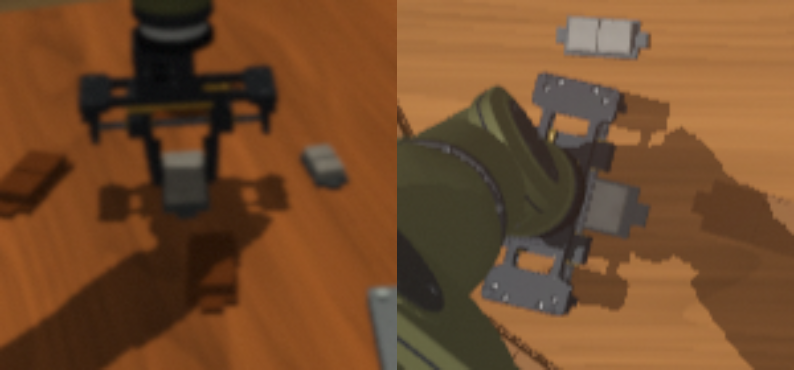

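The opening is 39.8 mm, which is the width of the friction block, so the grasp is good. I'll check how far the pad shifted on closing by comparing the visible ear before and after, then plan the carry.

```bash
python3 - <<'E'
from h import *
a=np.radians(77.5);u=np.array([np.cos(a),np.sin(a)]);v=np.array([u[1],-u[0]]);C=np.array([442.8,321.9])
for n in('top0','top2'):
    im=cv2.imread(f'pics/{n}.png')[:,:,::-1].copy();im=cv2.resize(im,None,fx=4,fy=4,interpolation=cv2.INTER_CUBIC)
    hsv=cv2.cvtColor(im,cv2.COLOR_RGB2HSV)
    m=((hsv[:,:,1]<75)).astype(np.uint8)
    ys,xs=np.nonzero(m[255*4:300*4,190*4:230*4]);ys=ys+255*4;xs=xs+190*4
    P=np.array([ray('top',((x+.5)/4-.5,(y+.5)/4-.5),.006)[:2]*1000 for x,y in zip(xs,ys)])-C
    s,t=P@u,P@v
    for lo,hi in((-61,-52),(-48,-30)):
        k=(s>lo)&(s<hi)&(abs(t)<30);print(n,lo,hi,k.sum(),'t',np.round(np.percentile(t[k],[3,50,97]),1),t[k].mean().round(2))
    k=(abs(t)<5)&(s<-45);print('end s',np.percentile(s[k],1).round(1))
plan([443,321.5,90],-12.4,4,0.3)
E
```

```text
top0 -61 -52 527 t [-9.  -0.   9.1] 0.02
top0 -48 -30 2436 t [-21.2  -0.3  20.8] -0.22
end s -62.1
top2 -61 -52 483 t [-7.4  0.8  9.2] 0.83
top2 -48 -30 2403 t [-20.1   0.6  21.4] 0.63
end s -61.8
[0.3, -0.1, -0.1, -20.3, -0.001, 0.0, 0.001]
[0.3, -0.0, -0.0, -20.3, -0.001, 0.001, 0.001]
[0.3, -0.0, -0.0, -20.3, -0.0, 0.0, 0.001]
[0.3, -0.1, -0.0, -20.2, -0.001, 0.001, 0.0]
end [443.  321.5  90. ]
```

```bash
python3 - <<'E'
from h import *
print('lift');plan([443,321.5,90],-12.4,3,0.3)
print('carry');plan([580.7,-37.2,90],-14.8,11,0.3,start=([443,321.5,90],-12.4))
E
```

```text
lift
[0.3, -0.1, -0.1, -27.0, -0.001, 0.001, 0.001]
[0.3, -0.0, -0.0, -27.1, -0.001, 0.0, 0.001]
[0.3, -0.1, -0.0, -27.0, -0.001, 0.001, 0.001]
end [443.  321.5  90. ]
carry
[0.3, 19.2, 29.2, 0.0, 0.0, 0.0, 0.004]
[0.3, 19.3, 29.1, 0.0, 0.0, 0.0, 0.004]
[0.3, 19.5, 29.0, 0.0, 0.0, 0.0, 0.004]
[0.3, 19.6, 28.9, 0.0, 0.0, 0.0, 0.004]
[0.3, 19.7, 28.8, 0.0, 0.0, 0.0, 0.004]
[0.3, 19.8, 28.8, 0.0, 0.0, 0.0, 0.004]
[0.3, 19.9, 28.7, 0.0, 0.0, 0.0, 0.004]
[0.3, 20.0, 28.6, 0.0, 0.0, 0.0, 0.003]
[0.3, 20.1, 28.5, 0.0, 0.0, 0.0, 0.004]
[0.3, 20.3, 28.5, 0.0, 0.0, 0.0, 0.003]
[0.3, 20.4, 28.4, 0.0, 0.0, 0.0, 0.004]
end [580.8 -37.2  90. ]
```

Call:
play_rows --pt "0.3 0 0 -15 0 0 0" --pt "0.3 0 0 -25 0 0 0" --pt "0.3 0 0 -25 0 0 0" --pt "0.3 0 0 -16 0 0 0" --pt "0.3 10 15 0 0 0 0" --pt "0.3 19.2 29 0 0 0 0.005" --pt "0.3 19.3 29 0 0 0 0.005" --pt "0.3 19.5 29 0 0 0 0.005"

```text
clock: 5.3
tool_pos: [0.4866, 0.2018, 0.0915]
eef_rot: [0.994, -0.112, -0.003, 0.0]
contact_force: [0.1, 0.3, -3.7]
opening: 0.454
```

```bash
python3 - <<'E'
from h import *
st();plan([580.7,-37.2,90],-14.8,8,0.3)
E
```

```text
5.3 [486.6 201.8  91.5] yaw -12.85 tilt [-0.006  0.   ] F [ 0.1  0.3 -3.7] M [-0.09  0.07 -0.02] open 0.454 q [-0.51  0.8   0.06  1.98 -0.12  0.37 -0.59]
[0.3, 18.1, 26.5, 0.1, 0.0, 0.001, 0.004]
[0.3, 18.2, 26.4, 0.1, 0.0, 0.001, 0.004]
[0.3, 18.3, 26.4, 0.2, 0.0, 0.001, 0.004]
[0.3, 18.4, 26.3, 0.2, 0.0, 0.0, 0.004]
[0.3, 18.5, 26.2, 0.2, 0.0, 0.001, 0.005]
[0.3, 18.7, 26.1, 0.2, 0.0, 0.0, 0.004]
[0.3, 18.8, 26.1, 0.2, 0.001, 0.001, 0.005]
[0.3, 18.9, 25.9, 0.1, 0.0, 0.0, 0.004]
end [580.7 -37.1  90. ]
```

Call:
play_rows --pt "0.3 20 29 0 0 0 0.004" --pt "0.3 20 29 0 0 0.001 0.004" --pt "0.3 20 28 0 0 0.001 0.004" --pt "0.3 20 28 0 0 0.001 0.004" --pt "0.3 19 27 0 0 0.001 0.004" --pt "0.3 16 22 0 0 0 0.004" --pt "0.3 10 14 0 0 0 0.004" --pt "0.3 5 7 0 0 0 0.004"

```text
clock: 6.3
tool_pos: [0.5655, -0.0326, 0.0851]
eef_rot: [0.991, -0.136, -0.007, 0.006]
contact_force: [-0.2, 0.1, -3.0]
opening: 0.454
```

```bash
python3 - <<'E'
from h import *
st();plan([580.7,-37.2,50],-14.8,6,0.3)
E
```

```text
6.3 [565.5 -32.6  85.1] yaw -15.64 tilt [-0.016 -0.011] F [-0.2  0.1 -3. ] M [-0.03  0.05  0.02] open 0.454 q [-0.04  0.84  0.02  1.85 -0.01  0.46 -0.3 ]
[0.3, 2.7, -0.0, 5.8, 0.002, 0.002, -0.002]
[0.3, 2.7, -0.0, 5.8, 0.002, 0.002, -0.003]
[0.3, 2.7, -0.0, 5.8, 0.003, 0.002, -0.002]
[0.3, 2.7, 0.0, 5.9, 0.002, 0.002, -0.003]
[0.3, 2.7, 0.1, 5.9, 0.003, 0.002, -0.002]
[0.3, 2.6, 0.0, 5.8, 0.002, 0.002, -0.003]
end [580.7 -37.2  50. ]
```

Call:
play_rows --pt "0.3 0 0 0 0 0 0" --pt "0.3 3 0 5.8 0.003 0.003 -0.003" --pt "0.3 3 0 5.8 0.003 0.003 -0.003" --pt "0.3 3 0 5.8 0.003 0.002 -0.003" --pt "0.3 3 0 5.9 0.003 0.002 -0.003" --pt "0.3 3 0 5 0.003 0.002 -0.002" --pt "0.3 0 0 0 0 0 0" --pt "0.3 0 0 0 0 0 0"

```text
clock: 7.3
tool_pos: [0.5794, -0.033, 0.0537]
eef_rot: [0.992, -0.126, -0.001, -0.002]
contact_force: [0.6, 0.3, -2.9]
opening: 0.449
```

```bash
python3 - <<'E'
from h import *
st();plan([580.7,-37.2,40],-14.8,5,0.3)
E
```

```text
7.3 [579.4 -33.   53.7] yaw -14.49 tilt [-0.002  0.004] F [ 0.6  0.3 -2.9] M [-0.09  0.09  0.04] open 0.449 q [-0.02  0.9  -0.01  1.83 -0.    0.41 -0.27]
[0.3, 0.5, 0.8, 2.7, -0.001, 0.001, 0.001]
[0.3, 0.5, 0.8, 2.7, -0.001, 0.0, 0.001]
[0.3, 0.4, 0.7, 2.8, -0.001, 0.001, 0.001]
[0.3, 0.5, 0.8, 2.7, -0.0, 0.0, 0.001]
[0.3, 0.4, 0.7, 2.8, -0.001, 0.001, 0.001]
end [580.7 -37.2  40. ]
```

Call:
play_rows --pt "0.3 0.4 0.9 2.4 0 0 0.001" --pt "0.3 0.4 0.9 2.4 0 0 0.001" --pt "0.3 0.4 0.9 2.4 0 0 0.001" --pt "0.3 0.4 0.8 2.4 0 0 0.001" --pt "0.3 0.3 0.8 2.2 0 0 0.001" --pt "0.3 0 0 0 0 0 0" --pt "0.3 0 0 0 0 0 0" --pt "0.3 0 0 0 0 0 0"

```text
clock: 8.3
tool_pos: [0.5804, -0.0379, 0.0415]
eef_rot: [0.992, -0.129, -0.001, -0.002]
contact_force: [0.8, 0.3, -3.2]
opening: 0.452
```

```bash
python3 - <<'E'
from h import *
for n in('top','side'):
    cv2.imwrite(f'pics/{n}3.png',r.snapshot(n)[:,:,::-1])
st();plan([580.7,-37.2,32],-14.8,4,0.3)
a=cv2.imread('pics/side3.png')[210:360,270:430];b=cv2.imread('pics/top3.png')[165:285,285:435]
cv2.imwrite('pics/crop3.png',np.hstack([cv2.resize(a,(395,370),interpolation=cv2.INTER_CUBIC),cv2.resize(b,(400,370),interpolation=cv2.INTER_CUBIC)]))
E
```

```text
8.4 [580.4 -37.9  41.5] yaw -14.8 tilt [-0.001  0.004] F [ 0.6 -0.  -3.4] M [-0.07  0.08 -0.01] open 0.45 q [-0.01  0.92 -0.01  1.83  0.    0.39 -0.27]
[0.3, 0.0, -0.2, 2.4, -0.001, 0.0, 0.0]
[0.3, 0.0, -0.2, 2.4, -0.001, 0.001, 0.0]
[0.3, 0.1, -0.2, 2.4, -0.001, 0.0, 0.0]
[0.3, 0.0, -0.2, 2.3, -0.001, 0.001, 0.0]
end [580.7 -37.2  32. ]
```

View pics/crop3.png

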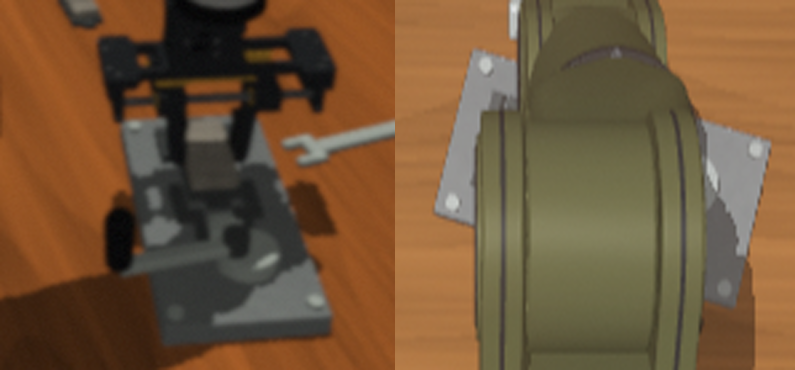

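The top view is blocked by the arm. The side view shows the pad above the pocket, aligned with the walls. I'll lower it and watch the force.

Call:
play_rows --pt "0.3 0 -0.2 2.4 0 0 0" --pt "0.3 0 -0.2 2.4 -0.001 0.001 0" --pt "0.3 0.1 -0.2 2.4 -0.001 0 0" --pt "0.3 0 -0.1 1.5 -0.001 0 0" --pt "0.3 0 0 1 0 0 0" --pt "0.3 0 0 1 0 0 0" --pt "0.3 0 0 0 0 0 0" --pt "0.3 0 0 0 0 0 0"

```text
clock: 9.4
tool_pos: [0.5807, -0.0371, 0.03]
eef_rot: [0.992, -0.129, -0.0, -0.0]
contact_force: [-1.1, 0.0, -3.7]
opening: 0.448
```

```bash
python3 - <<'E'
from h import *
st();plan([580.7,-37.2,28.9],-14.8,3,0.3)
E
```

```text
9.4 [580.7 -37.1  30. ] yaw -14.79 tilt [-0.001  0.001] F [-1.1  0.  -3.7] M [-0.09  0.09  0.  ] open 0.448 q [-0.01  0.94 -0.    1.83  0.    0.37 -0.27]
[0.3, 0.0, 0.0, 0.4, -0.0, 0.0, 0.0]
[0.3, 0.0, 0.1, 0.4, -0.0, 0.0, 0.0]
[0.3, 0.0, 0.0, 0.3, -0.001, 0.001, 0.0]
end [580.7 -37.2  28.9]
```

The pad underside is about 1 mm above the floor with no contact force, so it is inside the pocket. I'll ease it down and release.

Call:
play_rows --pt "0.3 0 0 0.7 0 0 0" --pt "0.3 0 0 0.7 0 0 0" --pt "0.3 0 0 0.3 0 0 0" --pt "0.3 0 0 0 0 0 0" --pt "0.5 0 0 0 0 0 0" --pt "0.7 0 0 0 0 0 0" --pt "0.8 0 0 0 0 0 0" --pt "0.8 0 0 0 0 0 0"

```text
clock: 10.4
tool_pos: [0.5821, -0.0372, 0.0295]
eef_rot: [0.992, -0.129, 0.001, -0.0]
contact_force: [-0.4, -0.4, -0.0]
opening: 0.796
```

```bash
python3 - <<'E'
from h import *
st();s=r.get_state();p=np.array(s['tool_pos'])*1000
print('up');plan([p[0],p[1],130],-14.8,4,0.8)
print('over');plan([455,-100,150],-55,8,0.8,start=([p[0],p[1],150],-14.8))
E
```

```text
10.4 [582.1 -37.2  29.5] yaw -14.8 tilt [0.002 0.001] F [-0.4 -0.4 -0. ] M [-0.07  0.1  -0.  ] open 0.796 q [-0.01  0.94 -0.    1.83  0.    0.37 -0.27]
up
[0.8, 0.1, -0.0, -25.1, -0.0, -0.001, 0.0]
[0.8, 0.0, -0.0, -25.1, -0.0, -0.0, 0.0]
[0.8, 0.0, -0.1, -25.2, -0.001, -0.001, 0.0]
[0.8, 0.0, 0.0, -25.1, -0.0, -0.0, 0.0]
end [582.1 -37.2 130. ]
over
[0.8, -13.4, 11.6, 0.0, 0.0, 0.0, 0.088]
[0.8, -12.3, 12.8, 0.0, 0.0, 0.0, 0.088]
[0.8, -11.1, 13.8, 0.0, 0.0, 0.0, 0.088]
[0.8, -9.8, 14.7, 0.0, 0.0, 0.0, 0.088]
[0.8, -8.5, 15.5, 0.0, 0.0, 0.0, 0.087]
[0.8, -7.1, 16.2, 0.0, 0.0, 0.0, 0.088]
[0.8, -5.7, 16.8, 0.0, 0.0, 0.0, 0.087]
[0.8, -4.2, 17.3, 0.0, 0.0, 0.0, 0.088]
end [ 455. -100.  150.]
```

Call:
play_rows --pt "0.9 0 0 -6 0 0 0" --pt "0.9 0 0 -15 0 0 0" --pt "0.9 0 0 -25 0 0 0" --pt "0.9 0 0 -28 0 0 0" --pt "0.9 0 0 -25 0 0 0" --pt "0.9 0 0 -12 0 0 0" --pt "0.9 -10 6 0 0 0 0" --pt "0.9 -20 12 0 0 0 0"

```text
clock: 11.4
tool_pos: [0.5482, -0.0469, 0.148]
eef_rot: [0.992, -0.128, 0.003, -0.001]
contact_force: [-0.2, -1.0, 0.4]
opening: 0.901
```

```bash
python3 - <<'E'
from h import *
st();plan([456,-145,140],-94,9,0.9)
E
```

```text
11.4 [548.2 -46.9 148. ] yaw -14.74 tilt [0.007 0.001] F [-0.2 -1.   0.4] M [-0.06  0.05  0.02] open 0.901 q [ 0.    0.72 -0.    1.89  0.    0.53 -0.26]
[0.9, -7.1, 13.2, 0.8, -0.001, -0.0, 0.154]
[0.9, -5.0, 14.1, 0.8, -0.001, -0.0, 0.154]
[0.9, -2.8, 14.7, 0.8, -0.001, -0.001, 0.154]
[0.9, -0.5, 14.9, 0.9, -0.001, -0.0, 0.154]
[0.9, 1.7, 14.9, 0.9, -0.001, -0.001, 0.153]
[0.9, 4.0, 14.4, 0.9, -0.0, -0.001, 0.154]
[0.9, 6.2, 13.6, 0.9, -0.001, -0.0, 0.153]
[0.9, 8.2, 12.6, 0.9, -0.0, -0.001, 0.154]
[0.9, 9.9, 11.1, 0.8, -0.001, -0.0, 0.153]
end [ 456. -145.  140.]
```

Call:
play_rows --pt "0.9 -7 13 0.8 0 0 0.16" --pt "0.9 -5 14 0.8 0 0 0.16" --pt "0.9 -2.8 14.7 0.8 0 0 0.16" --pt "0.9 -0.5 15 0.9 0 0 0.16" --pt "0.9 1.7 15 0.9 0 0 0.16" --pt "0.9 4 14.4 0.9 0 0 0.16" --pt "0.9 6.2 13.6 0.9 0 0 0.15" --pt "0.9 8.2 12.6 0.9 0 0 0.13"

```text
clock: 12.4
tool_pos: [0.4453, -0.134, 0.1352]
eef_rot: [0.718, -0.696, -0.006, 0.005]
contact_force: [0.9, -0.6, 0.5]
opening: 0.896
```

```bash
python3 - <<'E'
from h import *
for n in('top','side'):
    cv2.imwrite(f'pics/{n}4.png',r.snapshot(n)[:,:,::-1])
st();plan([456,-145,110],-94,6,0.9)
a=cv2.imread('pics/side4.png')[180:360,250:430];b=cv2.imread('pics/top4.png')[165:305,285:435]
cv2.imwrite('pics/crop4.png',np.hstack([cv2.resize(a,(395,395),interpolation=cv2.INTER_CUBIC),cv2.resize(b,(400,395),interpolation=cv2.INTER_CUBIC)]))
E
```

```text
12.5 [ 444.3 -134.8  135.2] yaw -88.21 tilt [-0.017  0.001] F [-0.7 -0.1  0.8] M [-0.01  0.1  -0.04] open 0.897 q [ 0.03  0.7   0.26  2.13 -0.45  0.38 -0.88]
[0.9, 1.8, -2.0, 4.2, 0.003, 0.0, 0.017]
[0.9, 1.7, -2.0, 4.2, 0.003, 0.0, 0.017]
[0.9, 1.7, -2.0, 4.2, 0.003, 0.0, 0.017]
[0.9, 1.7, -2.0, 4.2, 0.003, 0.0, 0.017]
[0.9, 1.6, -2.0, 4.1, 0.003, 0.0, 0.017]
[0.9, 1.6, -2.1, 4.2, 0.002, 0.0, 0.016]
end [ 456. -145.  110.]
```

View pics/crop4.png

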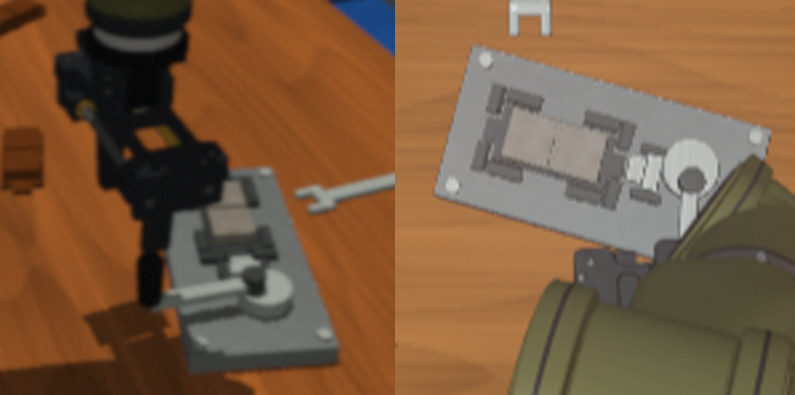

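In the top view the pad sits within all four wall corners, flat and square, at about crop (555,140). I'll check this numerically and continue to the knob.

```bash
python3 - <<'E'
from h import *
im=cv2.imread('pics/top4.png')[:,:,::-1].copy()
hsv=cv2.cvtColor(im,cv2.COLOR_RGB2HSV)
print(hsv[215,325:368].tolist()[::4])
m=((hsv[:,:,0]<20)&(hsv[:,:,1]>18)&(hsv[:,:,1]<80)&(hsv[:,:,2]>135)).astype(np.uint8)*255
m[:,:318]=0;m[:,372:]=0;m[:190]=0;m[245:]=0
m=cv2.morphologyEx(m,cv2.MORPH_CLOSE,np.ones((3,3)))
R=rect('top',m,.038);print(R)
a=np.radians(75.17);u=np.array([np.cos(a),np.sin(a)]);v=np.array([u[1],-u[0]])
d=R['cen']-np.array([581.2,-37.0]);print('du,dv',d@u,d@v)
E
```

```text
[[15, 13, 117], [15, 26, 159], [17, 26, 158], [18, 24, 160], [15, 29, 156], [17, 26, 157], [14, 24, 158], [17, 23, 158], [16, 24, 160], [14, 24, 160], [8, 9, 108]]
{'box': (581.1, -36.7, 83.1, 39.7, 75.0), 'cen': array([581. , -36.7]), 'pca': np.float64(75.16)}
du,dv 0.23881646141047327 -0.2701234861306888
```

Call:
play_rows --pt "0.9 1.8 -2 2 0.003 0 0.017" --pt "0.9 1.8 -2 2 0.003 0 0.017" --pt "0.9 1.8 -2 2 0.003 0 0.017" --pt "0.9 1.8 -2 2 0.003 0 0.017" --pt "0.9 1.6 -2 2 0.003 0 0.017" --pt "0.9 1.6 -2 2 0.003 0 0.017" --pt "0.9 0 0 0 0 0 0" --pt "0.9 0 0 0 0 0 0"

```text
clock: 13.5
tool_pos: [0.4578, -0.1444, 0.1215]
eef_rot: [-0.682, 0.731, -0.0, 0.001]
contact_force: [0.5, -1.1, 0.2]
opening: 0.899
```

```bash
python3 - <<'E'
from h import *
st();plan([456,-145,62],-94,7,0.9)
E
```

```text
13.5 [ 457.8 -144.4  121.5] yaw -94.02 tilt [0.002 0.001] F [ 0.5 -1.1  0.2] M [0.06 0.1  0.03] open 0.899 q [ 0.06  0.73  0.25  2.11 -0.51  0.35 -0.91]
[0.9, 0.1, 0.3, 8.5, -0.0, 0.0, -0.0]
[0.9, 0.1, 0.3, 8.5, -0.0, 0.0, -0.0]
[0.9, 0.1, 0.2, 8.5, -0.0, 0.0, -0.0]
[0.9, 0.1, 0.3, 8.5, -0.0, 0.0, -0.0]
[0.9, 0.1, 0.2, 8.5, -0.001, 0.0, -0.0]
[0.9, 0.1, 0.2, 8.5, -0.0, 0.001, -0.0]
[0.9, 0.2, 0.3, 8.5, -0.001, 0.0, -0.0]
end [ 456. -145.   62.]
```

The pad is within 0.4 mm and 0.1° of the pocket. Now down over the knob, fingers straddling it.

Call:
play_rows --pt "0.9 0.1 0.3 8.5 0 0 0" --pt "0.9 0.1 0.3 8.5 0 0 0" --pt "0.9 0.1 0.2 8.5 0 0 0" --pt "0.9 0.1 0.3 8.5 0 0 0" --pt "0.9 0.1 0.2 8.5 0 0 0" --pt "0.9 0.1 0.2 8.5 0 0 0" --pt "0.9 0 0 7 0 0 0" --pt "0.9 0 0 0 0 0 0"

```text
clock: 14.5
tool_pos: [0.4559, -0.1447, 0.0588]
eef_rot: [-0.682, 0.731, 0.0, 0.001]
contact_force: [-0.8, -0.1, -0.5]
opening: 0.898
```

Call:
play_rows --pt "0.75 0 0 0 0 0 0" --pt "0.6 0 0 0 0 0 0" --pt "0.5 0 0 0 0 0 0" --pt "0.45 0 0 0 0 0 0" --pt "0.4 0 0 0 0 0 0" --pt "0.4 0 0 0 0 0 0" --pt "0.4 0 0 0 0 0 0" --pt "0.4 0 0 0 0 0 0" --grip_force 10

```text
clock: 15.5
tool_pos: [0.4564, -0.1448, 0.0596]
eef_rot: [-0.682, 0.731, -0.0, 0.001]
contact_force: [0.2, -0.7, -0.0]
opening: 0.404
```

```bash
python3 - <<'E'
from h import *
for n in('side',):
    cv2.imwrite(f'pics/{n}5.png',r.snapshot(n)[:,:,::-1])
st()
a=cv2.imread('pics/side5.png')[180:360,250:430]
cv2.imwrite('pics/crop5.png',cv2.resize(a,(500,500),interpolation=cv2.INTER_CUBIC))
E
```

```text
15.55 [ 456.5 -144.8   59.6] yaw -94.0 tilt [0.002 0.001] F [-0.3  0.2 -0.1] M [ 0.02  0.12 -0.  ] open 0.399 q [ 0.13  0.84  0.13  2.14 -0.55  0.19 -0.87]
```

View pics/crop5.png

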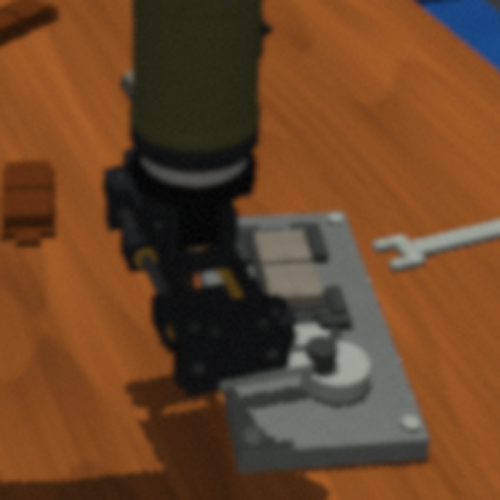

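The fingers straddle the knob at 35 mm opening, with no contact force. I'll swing along the 95 mm arc, turning the tool with the lever.

Call:
play_rows --pt "0.4 4 -0.1 0 0 0 -0.04" --pt "0.4 8.3 -0.4 0 0 0 -0.087" --pt "0.4 8.3 -0.4 0 0 0 -0.087" --pt "0.4 8.3 -0.4 0 0 0 -0.087" --pt "0.4 8.3 -0.4 0 0 0 -0.087" --pt "0.4 8.3 -0.4 0 0 0 -0.087" --pt "0.4 4 -0.2 0 0 0 -0.04" --pt "0.4 0 0 0 0 0 0"

```text
clock: 16.55
tool_pos: [0.4656, -0.1904, 0.0593]
eef_rot: [0.854, -0.521, -0.003, -0.003]
contact_force: [0.4, 1.5, 0.1]
opening: 0.401
```

```bash
cat >> h.py <<'E'
PV=np.array([550.5,-153.0])
def lev():
    s=r.get_state();p=np.array(s['tool_pos'])*1000;d=p[:2]-PV
    th=np.degrees(np.arctan2(d[1],d[0]))%360
    print('TCP on arc: lever',round(np.radians(th-175.2),3),'rad, radius',round(np.hypot(*d),1),'wanted yaw',round(th-270,1))
def arc(lv,n,hand=.4,z=60):
    s=r.get_state();p=np.array(s['tool_pos'])*1000;q=Ro.from_quat(s['eef_rot'])
    d=p[:2]-PV;t0=np.arctan2(d[1],d[0])%(2*np.pi);t1=lv+np.radians(175.2)
    for k in range(1,n+1):
        t=t0+(t1-t0)*k/n
        P=np.array([*(PV+95*np.array([np.cos(t),np.sin(t)])),p[2]+(z-p[2])/(n-k+1)])
        w=(q.inv()*tgt(np.degrees(t)-270)).as_rotvec()/(n-k+1)
        dd=np.round(q.inv().apply(P-p),1);w=np.round(w,3);print([hand,*dd.tolist(),*w.tolist()])
        p=p+q.apply(dd);q=q*Ro.from_rotvec(w)
E
python3 - <<'E'
from h import *
st();lev();arc(1.0,7)
E
```

```text
16.55 [ 465.6 -190.4   59.3] yaw -62.76 tilt [-0.001  0.008] F [0.4 1.5 0.1] M [ 0.37  0.17 -0.07] open 0.401 q [ 0.26  0.85  0.07  2.06 -0.26  0.24 -0.54]
TCP on arc: lever 0.499 rad, radius 92.7 wanted yaw -66.2
[0.4, 6.7, 2.4, -0.2, -0.0, 0.001, -0.002]
[0.4, 6.8, -0.3, -0.1, -0.0, 0.001, -0.013]
[0.4, 6.7, -0.7, -0.1, -0.001, 0.001, -0.028]
[0.4, 6.8, -1.0, -0.2, -0.001, 0.001, -0.046]
[0.4, 6.7, -1.2, -0.1, -0.0, 0.001, -0.07]
[0.4, 6.7, -1.1, -0.1, -0.001, 0.001, -0.105]
[0.4, 6.7, -1.0, -0.2, -0.001, 0.002, -0.177]
```

Call:
play_rows --pt "0.4 7 0.4 0 0 0.001 -0.06" --pt "0.4 8 0.2 0 0 0.001 -0.07" --pt "0.4 8 0 0 0 0.001 -0.07" --pt "0.4 8 -0.2 0 0 0.001 -0.08" --pt "0.4 8 -0.2 0 0 0.001 -0.08" --pt "0.4 8 -0.2 0 0 0.001 -0.08" --pt "0.4 4 -0.2 0 0 0.001 -0.04" --pt "0.4 0 0 0 0 0 0"

```text
clock: 17.55
tool_pos: [0.4942, -0.2277, 0.0579]
eef_rot: [0.957, -0.289, -0.004, -0.003]
contact_force: [-0.9, 2.4, 0.5]
opening: 0.403
```

```bash
python3 - <<'E'
from h import *
st();lev();arc(1.46,6)
E
```

```text
17.55 [ 494.2 -227.7   57.9] yaw -33.59 tilt [-0.007  0.008] F [-0.9  2.4  0.5] M [ 0.48  0.41 -0.07] open 0.403 q [ 0.35  0.87 -0.01  1.93 -0.    0.35 -0.23]
TCP on arc: lever 1.009 rad, radius 93.5 wanted yaw -37.0
[0.4, 7.0, 1.6, -0.4, -0.0, 0.002, -0.003]
[0.4, 7.2, -0.3, -0.4, -0.001, 0.002, -0.018]
[0.4, 7.1, -0.8, -0.4, -0.001, 0.001, -0.036]
[0.4, 7.0, -1.0, -0.4, -0.001, 0.002, -0.061]
[0.4, 7.1, -1.2, -0.3, -0.0, 0.001, -0.099]
[0.4, 7.0, -1.0, -0.4, -0.001, 0.002, -0.175]
```

Call:
play_rows --pt "0.4 6 0.4 -0.3 0 0.002 -0.05" --pt "0.4 7.5 0.2 -0.3 0 0.002 -0.06" --pt "0.4 7.5 0.1 -0.3 0 0.002 -0.06" --pt "0.4 7.5 0 -0.3 0 0.002 -0.06" --pt "0.4 6 -0.1 -0.3 0 0.001 -0.06" --pt "0.4 2 -0.1 -0.3 0 0.001 -0.03" --pt "0.4 0 0 0 0 0 0" --pt "0.4 0 0 0 0 0 0"

```text
clock: 18.55
tool_pos: [0.5233, -0.2439, 0.0579]
eef_rot: [0.992, -0.124, -0.004, -0.002]
contact_force: [-2.2, 2.3, 1.2]
opening: 0.402
```

```bash
python3 - <<'E'
from h import *
st();lev();arc(1.41,3)
E
```

```text
18.55 [ 523.3 -243.9   57.9] yaw -14.24 tilt [-0.007  0.005] F [-2.2  2.3  1.2] M [ 0.44  0.57 -0.  ] open 0.402 q [ 0.4   0.89 -0.08  1.83  0.14  0.43 -0.02]
TCP on arc: lever 1.363 rad, radius 94.9 wanted yaw -16.7
[0.4, 1.5, 0.2, -0.7, -0.001, 0.003, 0.009]
[0.4, 1.4, -0.0, -0.7, -0.001, 0.002, 0.001]
[0.4, 1.5, -0.0, -0.8, -0.001, 0.003, -0.014]
```

Now close lightly around the knob, with the last few millimetres of swing.

Call:
play_rows --pt "0.4 1.5 0 -0.5 0 0.002 0" --pt "0.35 1.5 0 -0.5 0 0.002 0" --pt "0.3 1 0 0 0 0.002 0" --pt "0.25 0 0 0 0 0 0" --pt "0.2 0 0 0 0 0 0" --pt "0.2 0 0 0 0 0 0" --pt "0.2 0 0 0 0 0 0" --pt "0.2 0 0 0 0 0 0" --grip_force 15

```text
clock: 19.55
tool_pos: [0.5253, -0.2462, 0.0584]
eef_rot: [0.992, -0.125, -0.002, -0.001]
contact_force: [-3.0, 1.0, -1.1]
opening: 0.254
```

```bash
python3 - <<'E'
from h import *
for n in('top','side'):
    cv2.imwrite(f'pics/{n}6.png',r.snapshot(n)[:,:,::-1])
st();lev()
a=cv2.imread('pics/side6.png')[200:360,280:440];b=cv2.imread('pics/top6.png')[170:300,300:460]
cv2.imwrite('pics/crop6.png',np.hstack([cv2.resize(a,(395,395),interpolation=cv2.INTER_CUBIC),cv2.resize(b,(400,395),interpolation=cv2.INTER_CUBIC)]))
E
```

```text
19.65 [ 525.3 -246.2   58.4] yaw -14.33 tilt [-0.004  0.002] F [-2.8  0.8 -1.1] M [0.12 0.68 0.06] open 0.251 q [ 0.4   0.89 -0.08  1.83  0.14  0.43 -0.02]
TCP on arc: lever 1.391 rad, radius 96.6 wanted yaw -15.1
```

View pics/crop6.png

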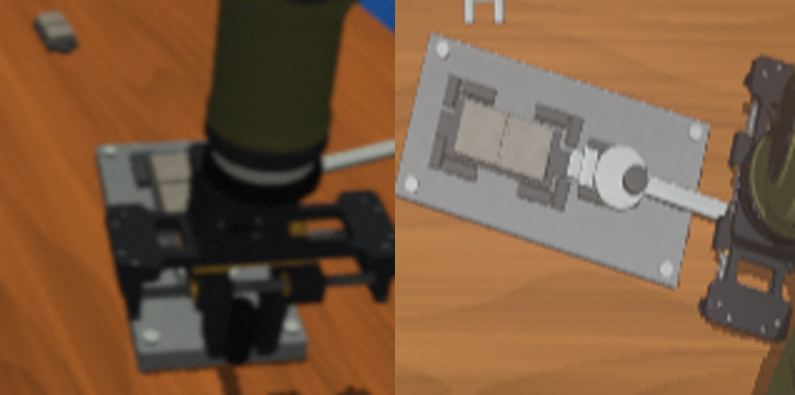

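View pics/top6.png

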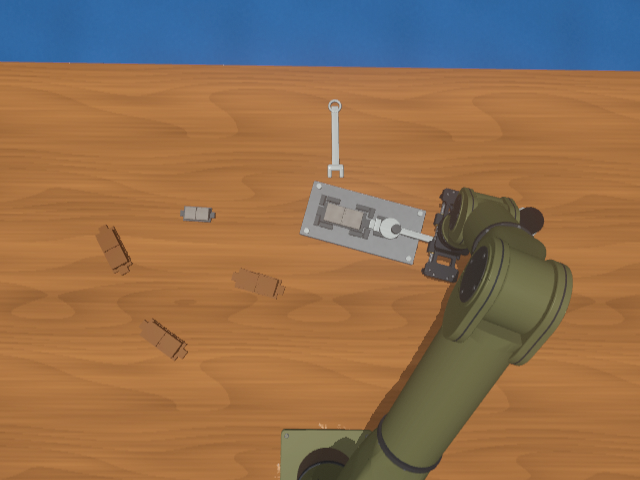

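```bash
python3 - <<'E'
from h import *
im=cv2.imread('pics/top6.png')[:,:,::-1].copy()
hsv=cv2.cvtColor(im,cv2.COLOR_RGB2HSV)
m=((hsv[:,:,0]<20)&(hsv[:,:,1]>18)&(hsv[:,:,1]<80)&(hsv[:,:,2]>135)).astype(np.uint8)*255
m[:,:318]=0;m[:,372:]=0;m[:190]=0;m[245:]=0
m=cv2.morphologyEx(m,cv2.MORPH_CLOSE,np.ones((3,3)))
R=rect('top',m,.038);print(R)
a=np.radians(75.17);u=np.array([np.cos(a),np.sin(a)]);v=np.array([u[1],-u[0]])
d=R['cen']-np.array([581.2,-37.0]);print('du,dv',d@u,d@v)
# lever bar direction (z=.046): light pixels between boss and gripper
k=((hsv[:,:,2]>175)&(hsv[:,:,1]<40)).astype(np.uint8);k[:,:405]=0;k[:,431:]=0;k[:225]=0;k[250:]=0
ys,xs=np.nonzero(k);P=np.array([ray('top',(x,y),.048)[:2]*1000 for x,y in zip(xs,ys)],np.float32)
vx,vy,x0,y0=cv2.fitLine(P,cv2.DIST_L2,0,.01,.01).ravel();e=np.degrees(np.arctan2(vy,vx))%180;print('bar dir',e,'n',len(xs),'lever',np.radians(e+180-175.2), 'via pivot',np.radians(np.degrees(np.arctan2(P[:,1].mean()-PV[1],P[:,0].mean()-PV[0]))%360-175.2))
E
```

```text
{'box': (581.7, -33.5, 84.0, 39.7, 75.07), 'cen': array([581.7, -33.5]), 'pca': np.float64(74.81)}
du,dv 3.511389242700092 -0.4124870740399905
bar dir 74.44112 n 124 lever 1.3830184 via pivot 1.3964201008259365
```

View pics/side6.png

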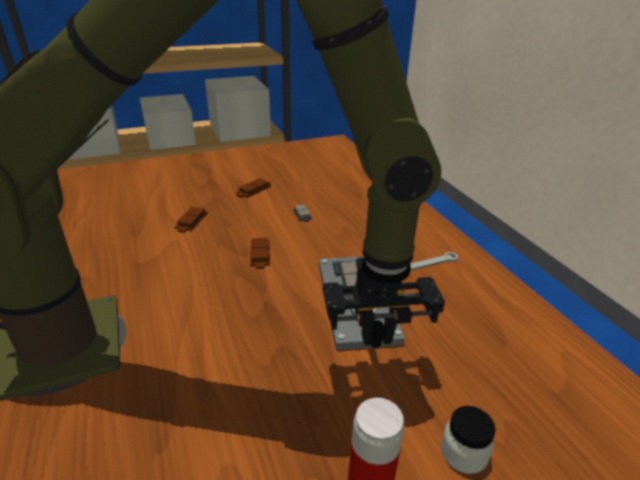

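The bystanders stand where they were: spanner (335,138), small pad (197,214), and the can and tin in the side view. The lever reads about 1.39. The pad moved about 3.3 mm along +y, a little more than I expected, so I'll look at it closely.

```bash
python3 - <<'E'
from h import *
c=[cv2.resize(cv2.imread(f'pics/{n}.png')[190:245,310:385],(600,290) if 0 else (750,290),interpolation=cv2.INTER_CUBIC) for n in('top4','top6')]
cv2.imwrite('pics/cmp6.png',np.vstack(c))
from h import *
a=np.radians(75.17);u=np.array([np.cos(a),np.sin(a)]);v=np.array([u[1],-u[0]]);C=np.array([581.2,-37.0])
for n in('top4','top6'):
    im=cv2.imread(f'pics/{n}.png');g=cv2.cvtColor(im,cv2.COLOR_BGR2GRAY).astype(np.float32)
    s=np.arange(-75,76,1.5)
    prof=[]
    for si in s:
        uv=np.array([proj('top',[*((C+si*u+t*v)/1000),.030]) for t in (-19,-18,-17,17,18,19)],np.float32)
        prof.append(cv2.remap(g,uv[:,:1],uv[:,1:],cv2.INTER_LINEAR).mean())
    print(n,list(zip(s.tolist(),np.round(prof).astype(int).tolist())))
E
```

```text
top4 [(-75.0, 102), (-73.5, 100), (-72.0, 116), (-70.5, 143), (-69.0, 146), (-67.5, 146), (-66.0, 145), (-64.5, 127), (-63.0, 108), (-61.5, 105), (-60.0, 105), (-58.5, 106), (-57.0, 107), (-55.5, 105), (-54.0, 100), (-52.5, 96), (-51.0, 97), (-49.5, 100), (-48.0, 104), (-46.5, 106), (-45.0, 102), (-43.5, 106), (-42.0, 121), (-40.5, 133), (-39.0, 141), (-37.5, 145), (-36.0, 143), (-34.5, 144), (-33.0, 144), (-31.5, 144), (-30.0, 145), (-28.5, 144), (-27.0, 143), (-25.5, 143), (-24.0, 144), (-22.5, 144), (-21.0, 143), (-19.5, 141), (-18.0, 140), (-16.5, 141), (-15.0, 140), (-13.5, 140), (-12.0, 142), (-10.5, 142), (-9.0, 142), (-7.5, 142), (-6.0, 143), (-4.5, 144), (-3.0, 141), (-1.5, 138), (0.0, 138), (1.5, 136), (3.0, 138), (4.5, 142), (6.0, 142), (7.5, 141), (9.0, 144), (10.5, 145), (12.0, 144), (13.5, 146), (15.0, 147), (16.5, 144), (18.0, 143), (19.5, 143), (21.0, 143), (22.5, 142), (24.0, 139), (25.5, 140), (27.0, 141), (28.5, 139), (30.0, 140), (31.5, 142), (33.0, 141), (34.5, 141), (36.0, 142), (37.5, 143), (39.0, 144), (40.5, 142), (42.0, 130), (43.5, 110), (45.0, 108), (46.5,
[... 905 characters left out ...]
, 146), (-4.5, 146), (-3.0, 149), (-1.5, 150), (0.0, 145), (1.5, 143), (3.0, 140), (4.5, 135), (6.0, 135), (7.5, 140), (9.0, 144), (10.5, 147), (12.0, 146), (13.5, 149), (15.0, 150), (16.5, 148), (18.0, 147), (19.5, 148), (21.0, 147), (22.5, 147), (24.0, 148), (25.5, 146), (27.0, 145), (28.5, 146), (30.0, 145), (31.5, 145), (33.0, 143), (34.5, 143), (36.0, 145), (37.5, 145), (39.0, 146), (40.5, 148), (42.0, 148), (43.5, 146), (45.0, 131), (46.5, 116), (48.0, 112), (49.5, 111), (51.0, 109), (52.5, 101), (54.0, 94), (55.5, 92), (57.0, 104), (58.5, 112), (60.0, 112), (61.5, 111), (63.0, 113), (64.5, 126), (66.0, 141), (67.5, 150), (69.0, 150), (70.5, 149), (72.0, 149), (73.5, 149), (75.0, 149)]
```

View pics/cmp6.png

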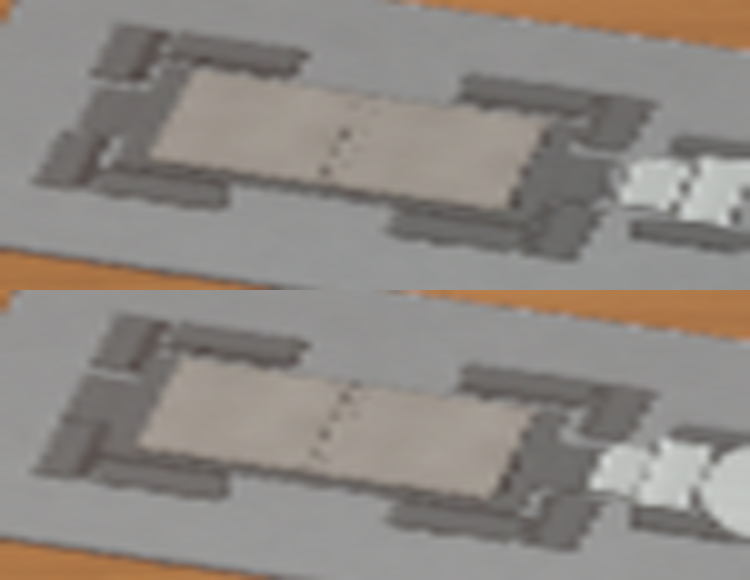

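The pad is lying flat against the +y end wall: the gap that was at the +y end is now at the -y end. By the geometry that is a 2 mm shift, square to within 0.4°. The lever is at about 1.39 rad, gripped, and at rest. Handing in.

```bash
python3 - <<'E'
from h import *
st();print(np.round(r.get_state()['qd'],3));print(r.finish_job())
E
```

```text
19.65 [ 525.3 -246.2   58.4] yaw -14.33 tilt [-0.004  0.002] F [-2.8  0.8 -1.1] M [0.12 0.68 0.06] open 0.251 q [ 0.4   0.89 -0.08  1.83  0.14  0.43 -0.02]
[ 0.001 -0.     0.     0.001 -0.    -0.    -0.   ]
the job is handed in; nothing more can be done
None
```

I seated the longer grey pad in the pocket, friction side up, and released it. I then swung the cam lever to its highest lift, and the fingers held the knob there with a 15 N grip when I handed in at 19.65 s.

**Last checks**
- **Lever:** it read about 1.38–1.40 rad, with the arm at rest and about 3 N of spring push felt at the wrist.
- **Pad when released:** it was square within about 0.2°. The image put it 0.4 mm from my measured pocket centre, but the end gaps suggested it lay 1–2 mm towards the jaw, still within the play.
- **Pad after clamping:** the jaw has pushed it against the +y end wall, and it is square within 0.4°. I could not measure the jaw's force on the pad.
- **Bystanders:** the small pad and spanner had not moved in the top view. The tin and can are partly or wholly hidden by the arm there, but the side view shows both where they were.

**One disagreement:** after clamping, the image puts the pad 3.5 mm along +y from my measured pocket centre, while the end play allows only 2 mm. I take this to be a 1–1.5 mm error in my pocket centre along its length. Both figures are inside the 4.5 mm limit.

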